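Draw the bottom plaque from the cooling stack and set it to the scribing line

TASK

Four moulded plaques are cooling flat under a weight in the stand; the bottom one was moulded first and is to be scribed now. Draw it straight out through the gate at the front of the stand, so that the three others settle down in the stand with the weight still standing on them: do not unstack, lift or topple them. Then slide the plaque into the scribing jig from its tongue end, under the bridge bar, until its leading edge lies on the scribed line (there is no stop), and leave it there lying flat, without disturbing the other things on the bench.

Things in the scene. Friction and masses are not known exactly. Their poses are not given: they have to be found in the camera images.
- stand_gate (a point): Fixed cooling stand: grey base plate, top 10 mm above the bench, a steel gate at its front (robot) end. Point: on the base top, mid-width, in the plane of the gate's rear face; x points to the back of the stand, y across, z up. The plaque is drawn out along -x. Base x -8 to +164 mm, 116 mm wide; bare bench, 10 mm lower, lies in front of it.
- stand_jaws (a point): Same stand, point between the gate's two jaws at their underside, 12 mm over the base: one 8 mm plaque passes below, those above are held back. Each gate bracket is 6 mm thick (x -6 to 0 from the rear face): uprights from y 35 to 47 mm either side, jaws turned inward to y 23 mm; tops 30 mm over the base.
- plaque_1_mid (a point): Bottom plaque of the stack, to be drawn out: 140 x 64 x 8 mm, white plastic, about 80 g; the point given is its centre, its x axis runs along the 140 mm length, z is up. At the start it lies flat on the stand's base, along the stand's x, its front end 46 to 56 mm out past the gate's rear face, 10 mm above bare bench. It carries 0.7 kg; drawing it takes 6 to 13 N.
- plaque_1: The same bottom plaque; this point is the centre of its underside.
- plaque_2_mid (a point): Second plaque of the stack, resting on the bottom one, its front 1 to 6 mm behind the gate's rear face: 140 x 64 x 8 mm, white plastic, about 80 g; the point given is its centre, its x axis runs along the 140 mm length, z is up. While the bottom plaque is drawn, the stack first tips back a few degrees and then comes down flat, 8 mm lower.
- plaque_3_mid (a point): Third plaque of the stack: 140 x 64 x 8 mm, white plastic, about 80 g; the point given is its centre, its x axis runs along the 140 mm length, z is up.
- plaque_4_mid (a point): Top plaque of the stack: 140 x 64 x 8 mm, white plastic, about 80 g; the point given is its centre, its x axis runs along the 140 mm length, z is up.
- weight_mid (a point): Steel weight standing loose on the top plaque: cylinder 41 mm across, 62 mm high with its knob, 0.45 kg; the point is on its axis, half-way up; z is up.
- jig_line (a point): Fixed scribing jig: grey board, top 10 mm above the bench, a black line scribed across it. Point: middle of the line on the board top; x points along the jig the way the plaque is pushed in (away from the robot), y across, z up. The plaque is right when its leading edge is over the line: its centre then is at x -70 mm. Board 120 mm wide from x -75 to +50 mm.
- jig_mouth (a point): Jig: point on the board top where the channel begins, 66 mm before the line. Two guide strips 12 mm high leave a channel 68 mm wide, 98 mm long from here; a flared mouth widens over the 18 mm before it to about 86 mm.
- jig_bar (a point): Jig: point under the middle of the bridge bar across the channel, at its underside, 14 mm over the board; the bar is 18 mm wide along the jig (centre 34 mm before the line), its top 19 mm over the board (screw heads 21 mm).
- jig_tongue (a point): Jig: point on the board top at the robot end of its infeed tongue, 192 mm before the line. The tongue is 40 mm wide, level with the board, and reaches to 73 mm before the line; a 64 mm plaque on it overhangs 12 mm either side, over bare bench 10 mm lower.
- bottle_oil: capped reagent bottle, 66 mm across, 135 mm tall, standing between the stand and the jig; bystander; origin at the centre of its underside
- tape_roll: roll of tape lying flat, 73 mm across, 19 mm high; bystander; origin at the centre of its underside
- glue_stick: thick pen-shaped stick lying down, 100 mm long, 24 mm thick, along its y axis; bystander; origin at the centre of its underside
- green_cup: small tapered cup, 57 mm across, 34 mm high; bystander; origin at the centre of its underside
- slide_box: pale carton, 58 x 82 x 32 mm; bystander; origin at the centre of its underside
There are look-alikes about, which are no part of the job. Leave any black look-alike of the part that bears weight_mid alone.

How it is judged (in metres and radians):
On the way:
1. the bottom plaque is drawn clear of the stack, and the three others lie flat on the stand's base with the weight standing on them (x of plaque_1_mid in the frame of stand_gate below -0.072 m and z of plaque_2_mid in the frame of stand_gate between 0.001 and 0.007 m and x of plaque_2_mid in the frame of stand_gate between 0.058 and 0.092 m and y of plaque_2_mid in the frame of stand_gate between -0.012 and 0.012 m and angle between each of plaque_2_mid, plaque_3_mid, plaque_4_mid's own z axis and vertical below 0.06 rad and z of plaque_3_mid in the frame of stand_gate between 0.009 and 0.015 m and x of plaque_3_mid in the frame of stand_gate between 0.058 and 0.092 m and y of plaque_3_mid in the frame of stand_gate between -0.012 and 0.012 m and z of plaque_4_mid in the frame of stand_gate between 0.017 and 0.023 m and x of plaque_4_mid in the frame of stand_gate between 0.058 and 0.092 m and y of plaque_4_mid in the frame of stand_gate between -0.012 and 0.012 m and angle between weight_mid's own z axis and vertical below 0.08 rad and z of weight_mid in the frame of stand_gate between 0.051 and 0.059 m), for 0.2 s.
At the end, for the whole second after the job is handed in: Drawn plaque flat in the jig channel, within 0.06 rad of its direction, leading edge within 2.5 mm of the line, released, at rest; the three others flat on the stand base, within 17 mm along and 12 mm across of their middle place, the weight upright on them (x of plaque_1_mid in the frame of jig_line between -0.0725 and -0.0675 m and y of plaque_1_mid in the frame of jig_line between -0.006 and 0.006 m and z of plaque_1_mid in the frame of jig_line between 0.001 and 0.007 m and angle between the x axis of plaque_1_mid and the x axis of jig_line, either way round below 0.06 rad and angle between plaque_1_mid's own z axis and vertical below 0.04 rad and linear speed of plaque_1 below 0.01 m/s and z of plaque_2_mid in the frame of stand_gate between 0.001 and 0.007 m and x of plaque_2_mid in the frame of stand_gate between 0.058 and 0.092 m and y of plaque_2_mid in the frame of stand_gate between -0.012 and 0.012 m and angle between each of plaque_2_mid, plaque_3_mid, plaque_4_mid's own z axis and vertical below 0.06 rad and z of plaque_3_mid in the frame of stand_gate between 0.009 and 0.015 m and x of plaque_3_mid in the frame of stand_gate between 0.058 and 0.092 m and y of plaque_3_mid in the frame of stand_gate between -0.012 and 0.012 m and z of plaque_4_mid in the frame of stand_gate between 0.017 and 0.023 m and x of plaque_4_mid in the frame of stand_gate between 0.058 and 0.092 m and y of plaque_4_mid in the frame of stand_gate between -0.012 and 0.012 m and angle between weight_mid's own z axis and vertical below 0.08 rad and z of weight_mid in the frame of stand_gate between 0.051 and 0.059 m); the robot touches nothing.
It fails at once if a plaque of the stack, or the weight, is tipped by more than 0.3 rad (angle between any of plaque_2_mid, plaque_3_mid, plaque_4_mid, weight_mid's own z axis and vertical above 0.3 rad).
It fails at once if the stack or the weight is lifted (weight more than 15 mm above its first height) (z of weight_mid in the frame of stand_gate above 0.078 m).
It fails at once if a bystander is moved by more than 20 mm (distance of any of bottle_oil, tape_roll, glue_stick, green_cup, slide_box from where it was at the start of the episode above 0.02 m).
It also fails if it takes over 58 s, if anything falls off the work surface, if the arm or the gripper's body presses on something with over 40 N, if the wrist force passes 120 N, or if a joint passes its speed limit or range.

ROBOT

A 7-joint arm with a two-finger parallel gripper is mounted at the origin on a cart in front of the work surface, level with it; the furniture and walls round the work are solid. World frame = base frame: x ahead of the robot, y to its left, z up, the work surface at z = 0. Lengths are in m, angles in degrees, forces in N, time in s.
With the tool pointing down it reaches from about 0.425 to 0.875 m from the base axis. Payload 8.4 kg.
Tool frame: the origin (TCP) lies at the centre of the arm's flange, where the gripper is bolted on; the fingertips stand tip_extent ahead of it and the grasp point (between the pads) lies 155 mm ahead of it (tip_extent is the distance from the TCP to the fingertips, in m); z points along the fingers, y is the line along which they close (so a half turn about z gives the same grasp; the last joint's range is limited). The gripper opens to 85 mm and grips with 20 to 120 N. Pads are 22 mm wide; open, the fingers measure 114 mm over their backs; the gripper's body (76 mm by 85 mm) begins 54 mm behind the grasp point. The pads swing forward as they close: fully open they stand 13 mm farther back than shut.
Start: joints at [-75.241, 19.091, 2.286, 83.961, -0.768, 76.965, -3.352], TCP at [0.227, 0.609, 0.405] pointing down, gripper open.
Joint ranges: [-147.57, 147.57], [-21.85, 119.76], [-74.77, 79.35], [14.55, 137.4], [-85.83, 265.84], [4.83, 119.75], [-152.11, 152.11]. Speed limits (degrees/s): [127.2, 127.2, 159.86, 159.86, 180, 180, 180].

INTERFACE

Orientations are given as [roll, pitch, yaw] about the fixed x, y, z axes, in that order (R = Rz(yaw) Ry(pitch) Rx(roll)).
In Python, from rig import read_state, snapshot, hand_in, silhouettes, mark_of, tip_extent gives the robot as it stands. The module is installed in compiled form; this text tells all that it offers.
- The arm moves only by the tool move_arm, never from a script. Its argument "steps" is one flat list of numbers, 4 for each row, row after row: the shift along the tool's x, y, z in mm, then the turn about the tool's z in degrees. In form: [dx, dy, dz, yaw, dx, dy, dz, yaw, ...]. A call has 1 to 8 rows; each row shifts and turns the commanded pose from where the row before left it, along the tool's axes as they then stand; what a row does not reach is not made up. A row lasts 1/12 s, in which the tool goes at most 41.7 mm and 7.16 degrees, less where a joint would pass 70% of its speed; a pose out of reach is approached as far as the arm can. A call is refused whole if a number of a shift passes 41.7 or a number of a turn 7.16, either way. A call with a gripper value outside its range is refused whole. "hand" is the opening in per cent of the stroke, from 0 (shut) to 100 (fully open), set as the call begins (left out, the last holds). The fingers move at their own pace and stop on an object; "squeeze" is the grip in N (left out, the last holds). Time passes only in rows, so rows that do not move let the fingers close. It gives the time, the measured TCP pose, the force, the opening and the grip force at its end, in the units of the state.
- read_state(): the state, without advancing time (a new reading comes with each control period).
- snapshot(name): name is "scene" or "top" or "wrist"; returns a dict with "color" (384x512x3 uint8, red, green, blue), "K" (3x3 intrinsics, pixels), "k1" (the pictures are not rectified: a ray, as slopes to the right and down, at radius r is drawn at 1 + k1 r^2 times it, then the intrinsics apply), "extrinsics" (4x4, takes a point from camera to world coordinates); the wrist camera has in their place "tool_from_camera" (4x4, takes a point from camera to tool coordinates, whose origin is the TCP and whose axes are the flange's). Camera axes: x right, y up, looking along -z (the intrinsics and any distortion apply to the point x, -y, -z); pixel columns grow to the right and rows downward; lengths in m; the calibration is good to about 2 mm. A picture is of the moment at which its call begins: read the wrist's pose just before it. There is no depth.
- hand_in(): hands the job in; it is judged then, once.
Trained networks look in the newest picture that a camera, given by its name, has taken for a name from the list of things; names that differ only in an ending like _2 or _b are one class to them, and where a whole thing is asked for, a point or a joint stands for the part that bears it (a point fixed in the world has none). Each returns a list of dicts, best first, with "confidence" (0 to 1); they miss things now and then, are a little off and sometimes report something else, mostly with a low value. They report only what shows in the picture. A call takes as long as a camera call. They do not tell look-alikes from the thing itself.
- silhouettes(camera, label): "mask" (384x512 bool, what is visible of it).
- mark_of(camera, label): "position" ([x, y, z] in m, in world coordinates, good to about 4 mm: a listed point, or the origin of a listed thing).
The state is a dict: "clock": time; "q": joint angles; "qvel": joint speeds; "joint_torque": joint torques, N m; "position": TCP position; "ee_rot": TCP orientation; "contact_force": force on the tool from outside, world axes, zero at the start; "torque": the same for the moment, N m; "gripper_width": finger opening in m; "gripper_force": force on a finger pad.
Only numpy, scipy, OpenCV 4.12 (cv2) and the standard library are available. Lean on these libraries where they do the work, as an engineer would, in place of code of your own. Each camera call takes 0.05 s, during which the arm holds its last target. There are 200 camera calls.

## Working session

There is one attempt and no reset: what is moved stays moved. The work goes in short steps, Python scripts to look and compute and a tool call to move; the robot and the scene stay as the last step left them, time stands still between calls to the robot, and variables do not carry over. Pictures are saved under pics/ and viewed, at most 14 in all, crops included, and the job is handed in when it is done.

Besides the shell and the picture viewer there is one more tool, called after "Call:" as name(argument=value, ...) on one line, values as JSON. move_arm: Moves the arm, as the interface text tells. Its arguments: {"type":"object","properties":{"steps":{"type":"array"},"hand":{"type":"number"},"squeeze":{"type":"number"}},"required":["steps"]}

```bash
mkdir -p pics
cat > h.py <<'E'
import numpy as np, cv2
from rig import *
from scipy.spatial.transform import Rotation as R
def save(cam,fn,up=None):
    s=snapshot(cam); cv2.imwrite('pics/'+fn,s['color'][:,:,::-1]); return s
def marks(cam,names):
    for n in names:
        try:
            for m in mark_of(cam,n)[:4]: print(cam,n,np.round(np.array(m['position'])*1000,1),round(m['confidence'],2))
        except Exception as e: print(n,e)
E
python3 - <<'E'
from h import *
st=read_state(); print(st['clock'],st['position'],st['ee_rot'],tip_extent if not callable(tip_extent) else tip_extent(),st['gripper_width'])
N=['stand_gate','stand_jaws','plaque_1_mid','weight_mid','jig_line','jig_mouth','jig_bar','jig_tongue','bottle_oil','tape_roll','glue_stick','green_cup','slide_box']
a=save('scene','a.png');b=save('top','b.png')
for c in('top','scene'): marks(c,N)
cv2.imwrite('pics/ab.png',cv2.resize(np.hstack([a['color'],b['color']])[:,:,::-1],(800,300)))
E
```

```text
0.0 [0.22697812 0.60890364 0.40383416] [-1.79910778e+02  7.34731049e-03  1.59555572e+02] 0.1734 0.0853023591174462
top stand_gate [ 546.6 -356.9    8.4] 0.67
top stand_gate [ 618.4 -370.7   37.4] 0.37
top stand_jaws [ 547.  -354.1   24.2] 0.72
top plaque_1_mid [ 564.8 -357.1   13.9] 0.91
top weight_mid [ 774.8 -288.3   27.9] 0.75
top weight_mid [ 546.6 -231.7   27.8] 0.58
top weight_mid [ 545.7 -353.    26.3] 0.58
top weight_mid [ 616.6 -360.5   74.2] 0.5
top jig_line [664.8  32.   12.5] 0.8
top jig_mouth [600.5  38.6  10.9] 0.63
top jig_mouth [425.8 232.2  -0.8] 0.37
top jig_bar [625.7  36.1  25.5] 0.56
top jig_tongue [473.5  46.9  12.5] 0.59
top bottle_oil [ 614.  -159.6    3.4] 0.66
top bottle_oil [ 402.9 -166.9    3.9] 0.56
top bottle_oil [ 619.8 -369.1   41. ] 0.38
top tape_roll [ 7.191e+02 -1.639e+02  6.000e-01] 0.73
top tape_roll [ 565.3 -357.8   14.8] 0.65
top glue_stick [ 402.2 -168.2    4.1] 0.85
top glue_stick [ 612.7 -158.8   -0.8] 0.32
top green_cup [ 485.4 -168.6    0.8] 0.85
top green_cup [ 612.2 -159.5    1.2] 0.53
top slide_box [4.238e+02 2.322e+02 2.000e-01] 0.97
scene stand_gate [ 545.3 -352.1   11.7] 0.73
scene stand_jaws [ 547.1 -355.8   19.2] 0.72
scene plaque_1_mid [ 566.2 -356.8   14.6] 0.66
scene weight_mid [ 620.3 -364.6   74.2] 0.84
scene weight_mid [ 616.8 -161.1    2.6] 0.68
scene weight_mid [ 550.2 -233.2   31.1] 0.59
scene weight_mid [ 772.8 -289.3   29.5] 0.53
scene jig_line [662.8  34.5   7.2] 0.73
scene jig_mouth [597.6  40.    7. ] 0.94
scene jig_bar [627.2  40.7  22.6] 0.71
scene jig_bar [ 480.  -169.2    0.7] 0.36
scene jig_tongue [471.5  53.9   8.3] 0.87
scene bottle_oil [ 617.2 -161.1    2.9] 0.88
scene tape_roll [ 720.8 -167.5   -1.1] 0.62
scene glue_stick [ 403.5 -167.5   -1.6] 0.52
scene green_cup [ 479.4 -171.7    1.9] 0.49
scene green_cup [594.8  41.6   9. ] 0.49
scene slide_box [425.3 232.5  -2.2] 0.56
```

View pics/b.png

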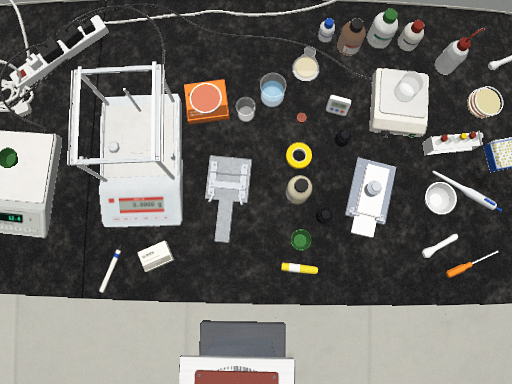

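View pics/a.png

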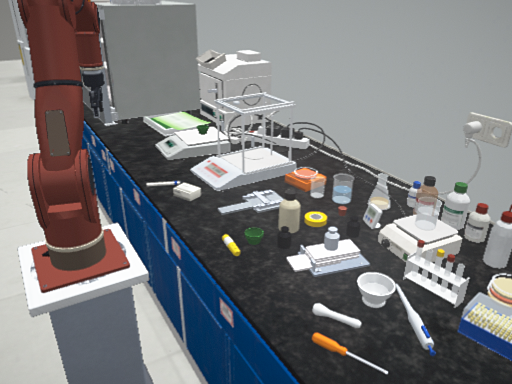

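The top view shows the stand at about px (370,195) with its plaque end towards the robot, and the jig at about (229,190). The bottle, cup and glue stick lie between them, and the glass balance is left of the jig.

```bash
cat >> h.py <<'E'
def plan(wps, p=None, yaw=None, step=38):
    st=read_state(); p=np.array(st['position'])*1000 if p is None else np.array(p,float); yaw=st['ee_rot'][2] if yaw is None else yaw
    for (x,y,z,w) in wps:   # turn spread evenly, shift in the tool's axes at each row
        t=np.array([x,y,z]); dw=(w-yaw+180)%360-180
        n=int(max(1,np.ceil(np.linalg.norm(t-p)/step),np.ceil(abs(dw)/7)))
        out=[]
        for i in range(n):
            M=R.from_euler('xyz',[180,0,yaw+dw*i/n],degrees=True).as_matrix()
            out+=list(M.T@((t-p)/n))+[-dw/n]
        print(n,'rows ->',(x,y,z,round(w,2)),[float(round(v,1)) for v in out] if abs(dw)>.05 else [float(round(v,2)) for v in out[:4]])
        p=t;yaw=w
E
python3 - <<'E'
from h import *
for cam in('top','scene'):
    s=snapshot(cam)
    E=s['extrinsics']; 
    for n,z in(('plaque_1_mid',.018),('stand_gate',.01),('jig_line',.01)):
        for m in silhouettes(cam,n)[:3]:
            k=m['mask'].astype(np.uint8); ys,xs=np.nonzero(k)
            K=s['K'];u=np.c_[xs,ys].astype(float)
            d=cv2.undistortPoints(u[:,None],K,np.array([s['k1'],0,0,0.]))[:,0]
            ray=np.c_[d[:,0],-d[:,1],-np.ones(len(d))]@E[:3,:3].T
            P=E[:3,3]+ray*((z-E[2,3])/ray[:,2])[:,None]
            r=cv2.minAreaRect((P[:,:2]*1000).astype(np.float32)); print(cam,n,round(m['confidence'],2),len(xs),np.round(np.array(r[0])),np.round(r[1]),round(r[2],1))
print(np.round(snapshot('wrist')['tool_from_camera'],3))
plan([(430,400,400,159.6),(470,0,400,168),(440,-320,360,168)])
E
```

```text
top plaque_1_mid 0.96 435 [ 524. -347.] [66. 57.] 77.0
top stand_gate 0.78 1064 [ 626. -370.] [117. 176.] 77.3
top jig_line 0.91 2454 [592.  44.] [122. 241.] 83.5
top jig_line 0.24 571 [ 624. -162.] [66. 81.] 45.8
scene plaque_1_mid 0.63 293 [ 522. -351.] [70. 59.] 78.5
scene stand_gate 0.79 624 [ 625. -363.] [150. 174.] 76.2
scene jig_line 0.85 864 [591.  45.] [153. 248.] 87.6
[[-0.001  0.957  0.29   0.073]
 [ 1.     0.     0.002  0.001]
 [ 0.001  0.29  -0.957  0.031]
 [ 0.     0.     0.     1.   ]]
8 rows -> (430, 400, 400, 159.6) [-32.9, -15.62, 0.59, -0.01]
11 rows -> (470, 0, 400, 168) [-16.1, -32.8, -0.0, -0.8, -15.6, -33.0, -0.0, -0.8, -15.2, -33.2, -0.0, -0.8, -14.8, -33.4, -0.0, -0.8, -14.3, -33.6, -0.0, -0.8, -13.9, -33.8, -0.0, -0.8, -13.4, -34.0, -0.0, -0.8, -13.0, -34.2, -0.0, -0.8, -12.5, -34.3, -0.0, -0.8, -12.0, -34.5, -0.0, -0.8, -11.6, -34.7, -0.0, -0.8]
9 rows -> (440, -320, 360, 168) [-4.13, -35.47, 4.44, 0.0]
```

Call:
move_arm(steps=[-33,-15.6,0,0,-33,-15.6,0,0,-33,-15.6,0,0,-33,-15.6,0,0,-33,-15.6,0,0,-33,-15.6,0,0,-33,-15.6,0,0,-33,-15.6,0,0])

```text
clock: 2.52
position: [0.4318, 0.3984, 0.405]
ee_rot: [180.0, 0.0, 159.6]
contact_force: [0.8, 0.4, 0.4]
gripper_width: 0.0857
gripper_force: 0.0
```

Call:
move_arm(steps=[-16,-33,0,-0.8,-15.6,-33,0,-0.8,-15.2,-33.2,0,-0.8,-14.8,-33.4,0,-0.8,-14.3,-33.6,0,-0.8,-13.9,-33.8,0,-0.8,-13.4,-34,0,-0.8,-13,-34.2,0,-0.8])

```text
clock: 3.18
position: [0.4601, 0.1071, 0.405]
ee_rot: [180.0, 0.0, 166.0]
contact_force: [0.9, -0.1, 0.4]
gripper_width: 0.0853
gripper_force: 0.0
```

Call:
move_arm(steps=[-12.5,-34.3,0,-0.8,-12,-34.5,0,-0.8,-11.6,-34.7,0,-0.8,0,0,0,0,0,0,0,0])

```text
clock: 3.6
position: [0.4717, -0.0022, 0.4051]
ee_rot: [180.0, 0.0, 168.1]
contact_force: [0.2, 1.4, -0.6]
gripper_width: 0.0856
gripper_force: 0.0
```

Run:
```python
from h import *
s=save('wrist','w1.png'); print(s['K'][0,0],s['k1'])
marks('wrist',['jig_line','jig_mouth','jig_tongue','jig_bar'])
plan([(440,-320,360,167)])
```

```text
299.4241011799561 0.005966221627631522
wrist jig_line [664.2  35.9   7.5] 0.81
wrist jig_mouth [600.7  37.9  11.6] 0.56
wrist jig_tongue [468.7  53.    8.3] 0.66
wrist jig_bar [628.1  38.1  20.1] 0.55
9 rows -> (440, -320, 360, 167) [-3.7, -35.7, 5.0, 0.2, -3.8, -35.7, 5.0, 0.2, -3.9, -35.7, 5.0, 0.2, -4.0, -35.6, 5.0, 0.2, -4.1, -35.6, 5.0, 0.2, -4.2, -35.6, 5.0, 0.2, -4.3, -35.6, 5.0, 0.2, -4.4, -35.6, 5.0, 0.2, -4.5, -35.6, 5.0, 0.2]
```

View pics/w1.png

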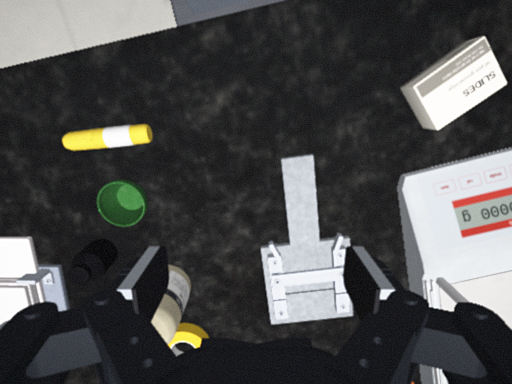

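Call:
move_arm(steps=[-4,-35.4,4.5,0,-4,-35.4,4.5,0,-4,-35.4,4.5,0,-4,-35.4,4.5,0,-4,-35.4,4.5,0,-4,-35.4,4.5,0,-4,-35.4,4.5,0,-4,-35.4,4.5,0.5])

```text
clock: 4.52
position: [0.446, -0.2846, 0.3687]
ee_rot: [180.0, 0.0, 168.0]
contact_force: [0.3, -0.7, -0.6]
gripper_width: 0.0854
gripper_force: 0.0
```

Call:
move_arm(steps=[-4,-35.4,4.5,0.5,0,0,0,0,0,0,0,0])

```text
clock: 4.77
position: [0.442, -0.3205, 0.3637]
ee_rot: [-179.9, -0.1, 167.2]
contact_force: [0.8, 0.0, -0.1]
gripper_width: 0.0853
gripper_force: 0.0
```

Run:
```python
from h import *
st=read_state(); print(st['position'],st['ee_rot'])
s=save('wrist','w2.png')
marks('wrist',['stand_gate','stand_jaws','plaque_1_mid','weight_mid'])
```

```text
[ 0.44202707 -0.32046526  0.36369788] [-1.79917510e+02 -9.18421648e-02  1.67200222e+02]
wrist plaque_1_mid [ 563.5 -355.8   14.1] 0.86
wrist weight_mid [ 547.9 -234.8   29.5] 0.96
wrist weight_mid [ 621.1 -364.6   75.9] 0.63
```

View pics/w2.png

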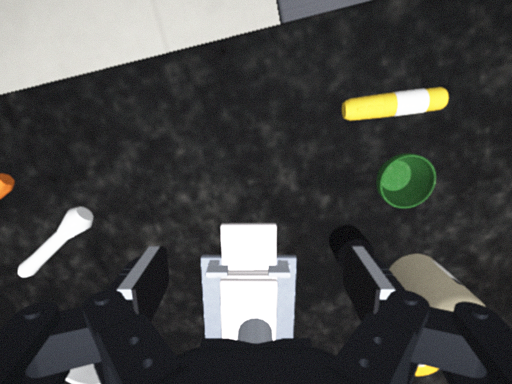

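The wrist view shows the plaque's front end at px (221–277, 224–268), with the gate just below it. A black look-alike weight stands at (345,240), clear of the finger path.

```bash
cat >> h.py <<'E'
def wpts(s,uv,z,st):
    T=np.eye(4);T[:3,:3]=R.from_euler('xyz',st['ee_rot'],degrees=True).as_matrix();T[:3,3]=st['position']
    E=T@s['tool_from_camera']
    d=cv2.undistortPoints(np.array(uv,float).reshape(-1,1,2),s['K'],np.array([s['k1'],0,0,0.]))[:,0]
    ray=np.c_[d[:,0],-d[:,1],-np.ones(len(d))]@E[:3,:3].T
    return (E[:3,3]+ray*((z-E[2,3])/ray[:,2])[:,None])*1000
def edges(s,st,m,z):
    "min-area rectangle of a mask, in mm on the plane z"
    ys,xs=np.nonzero(m); P=wpts(s,np.c_[xs,ys],z,st)[:,:2]
    r=cv2.minAreaRect(P.astype(np.float32)); print(np.round(r[0],1),np.round(r[1],1),round(r[2],2)); print(np.round(cv2.boxPoints(r),1).tolist()); return r
E
python3 - <<'E'
from h import *
st=read_state(); s=snapshot('wrist'); g=cv2.cvtColor(s['color'],cv2.COLOR_RGB2GRAY)
m=np.zeros(g.shape,bool); m[215:262,205:295]=g[215:262,205:295]>150
edges(s,st,m,.018)
k=silhouettes('wrist','plaque_1_mid'); print(k[0]['confidence']); edges(s,st,k[0]['mask'],.018)
for n in('stand_gate',):
  for q in silhouettes('wrist',n)[:1]:
    edges(s,st,q['mask'],.010)
E
```

```text
[ 519.8 -343.2] [102.5  48.2] 77.5
[[485.20001220703125, -388.0], [532.2000122070312, -398.5], [554.4000244140625, -298.3999938964844], [507.3999938964844, -288.0]]
0.84
[ 523.4 -348.8] [64.6 60.1] 77.51
[[487.1000061035156, -373.79998779296875], [545.7000122070312, -386.79998779296875], [559.7000122070312, -323.70001220703125], [501.1000061035156, -310.70001220703125]]
[ 597.8 -366.4] [116.2 124.6] 77.15
[[524.0999755859375, -409.20001220703125], [645.7000122070312, -436.8999938964844], [671.5, -323.6000061035156], [550.0, -295.79998779296875]]
```

Run:
```python
from h import *
plan([(516.6,-347.3,240,167.5),(516.6,-347.3,180,167.5)],step=36)
```

```text
5 rows -> (516.6, -347.3, 240, 167.5) [-15.67, -2.41, 24.89, -0.01]
2 rows -> (516.6, -347.3, 180, 167.5) [0.0, -0.0, 30.0, -0.0]
```

Call:
move_arm(steps=[-15.7,-2.4,25,-0.3,-15.7,-2.4,25,0,-15.7,-2.4,25,0,-15.7,-2.4,25,0,-15.6,-2.4,24.5,0,0,0,0,0,0,0,0,0,0,0,0,0], hand=75)

```text
clock: 5.83
position: [0.5161, -0.3481, 0.2405]
ee_rot: [-180.0, 0.0, 167.6]
contact_force: [0.2, -0.2, 0.8]
gripper_width: 0.064
gripper_force: 0.0
```

Run:
```python
from h import *
st=read_state(); print(st['position'],st['ee_rot'],st['gripper_width'],tip_extent if not callable(tip_extent) else tip_extent())
s=save('wrist','w3.png')
```

```text
[ 0.51609401 -0.34809353  0.240502  ] [-1.79972706e+02  1.35430438e-02  1.67644768e+02] 0.06404605192728115 0.1734
```

View pics/w3.png

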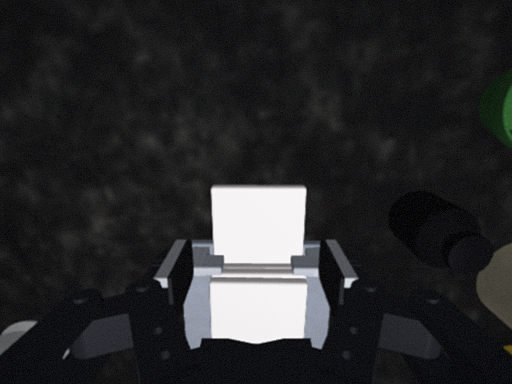

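The plaque end, at px 212–305, is centred between the fingertips, so I'll open and go down.

Call:
move_arm(steps=[0,0,0,0,0,0,0,0,0,0,0,0,0,0,20,0,0,0,20,0,0,0,15,0,0,0,9,0,0,0,0,0], hand=100)

```text
clock: 6.55
position: [0.5157, -0.3474, 0.1739]
ee_rot: [180.0, -0.2, 167.7]
contact_force: [-0.8, 0.2, 0.9]
gripper_width: 0.0852
gripper_force: 0.0
```

Call:
move_arm(steps=[0,0,0,0,0,0,0,0,0,0,0,0,0,0,0,0,0,0,0,0,0,0,0,0,0,0,0,0,0,0,0,0], hand=60, squeeze=70)

```text
clock: 7.22
position: [0.5166, -0.3484, 0.1774]
ee_rot: [-180.0, 0.1, 167.7]
contact_force: [-2.5, 1.7, 5.5]
gripper_width: 0.0617
gripper_force: 75.3
```

Call:
move_arm(steps=[2,0,0,0,4,0,0,0,5,0,0,0,5,0,0,0,5,0,0,0,5,0,0,0,5,0,0,0,5,0,0,0])

```text
clock: 7.88
position: [0.4837, -0.3404, 0.1776]
ee_rot: [-179.9, 0.4, 167.7]
contact_force: [10.1, -1.9, -1.6]
gripper_width: 0.0614
gripper_force: 76.0
```

Call:
move_arm(steps=[5,0,0,0,5,0,0,0,5,0,0,0,5,0,0,0,5,0,0,0,5,0,0,0,5,0,0,0,5,0,0,0])

```text
clock: 8.55
position: [0.4416, -0.3317, 0.1759]
ee_rot: [-180.0, 0.0, 167.6]
contact_force: [2.7, -0.2, 2.1]
gripper_width: 0.0619
gripper_force: 76.4
```

Run:
```python
from h import *
s=save('scene','s1.png'); w=save('wrist','w4.png')
cv2.imwrite('pics/c1.png',np.hstack([cv2.resize(s['color'][210:300,260:400],(400,257)),cv2.resize(w['color'],(400,257))])[:,:,::-1])
```

```text
(no output)
```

View pics/c1.png

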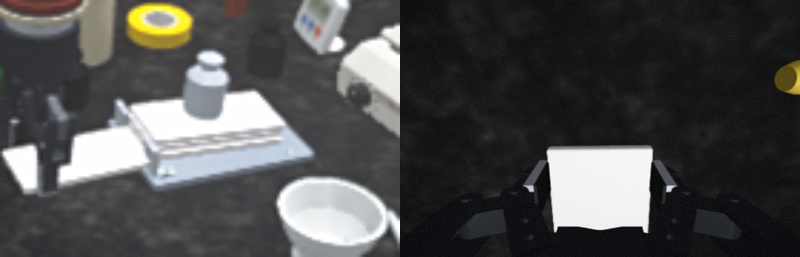

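The plaque is about 76 mm out and still in the grip. The stack is held behind the gate and tipped back slightly, with the weight upright. Continuing.

Call:
move_arm(steps=[5,0,0,0,5,0,0,0,5,0,0,0,5,0,0,0,5,0,0,0,5,0,0,0,5,0,0,0,5,0,0,0])

```text
clock: 9.32
position: [0.4022, -0.3229, 0.1755]
ee_rot: [180.0, -0.0, 167.7]
contact_force: [0.7, -0.2, 0.3]
gripper_width: 0.0621
gripper_force: 76.1
```

Call:
move_arm(steps=[4,0,0,0,2,0,0,0,0,0,0,0,0,0,0,0,0,0,0,0,0,0,0,0])

```text
clock: 9.82
position: [0.3974, -0.3218, 0.1758]
ee_rot: [-180.0, 0.0, 167.7]
contact_force: [0.1, 0.3, -0.2]
gripper_width: 0.0617
gripper_force: 76.1
```

Run:
```python
from h import *
s=save('scene','s2.png'); w=save('wrist','w5.png')
marks('scene',['plaque_2_mid','weight_mid'])
cv2.imwrite('pics/c2.png',np.hstack([cv2.resize(s['color'][210:300,260:400],(400,257)),cv2.resize(w['color'],(400,257))])[:,:,::-1])
plan([(400,-322,250,167.6)])
# jig frame estimate
L=np.array([664.,34.5]);
for a in(-5,-6): print(a)
```

```text
scene plaque_2_mid [628.3  41.8  24.7] 0.72
scene plaque_2_mid [ 612.4 -372.2   14. ] 0.56
scene plaque_2_mid [ 616.3 -161.    -1.1] 0.47
scene weight_mid [ 618.2 -364.8   68.2] 0.83
scene weight_mid [ 548.2 -232.9   31.5] 0.83
scene weight_mid [ 771.8 -290.2   29.9] 0.57
2 rows -> (400, -322, 250, 167.6) [-1.4, 0.2, -37.1, 0.0, -1.4, 0.2, -37.1, 0.0]
-5
-6
```

View pics/c2.png

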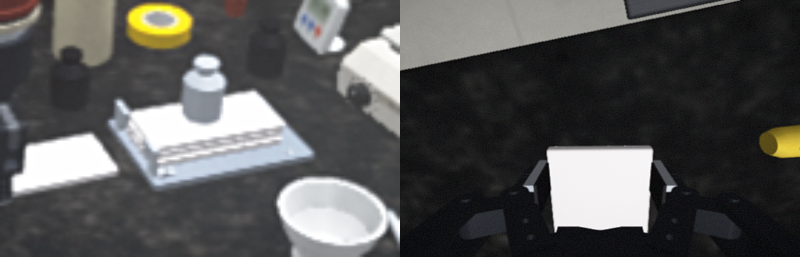

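The stack is down flat with the weight upright, and the plaque is clear of the stand. Next I'll refine the jig pose from w1.png.

Run:
```python
from h import *
s=snapshot('wrist'); im=cv2.imread('pics/w1.png',0)
st=dict(position=[.4717,-.0022,.4051],ee_rot=[180,0,168.1])
c=[]
for r in range(165,232,3):
    x=np.nonzero(im[r,260:345]>110)[0]+260; c.append([(x.min()+x.max()+0)/2,r])
P=wpts(s,c,.01,st); f=np.polyfit(P[:,0],P[:,1],1); print('tongue ang',np.degrees(np.arctan(f[0])),f)
x=np.nonzero(im[140:175,298]>110)[0].min()+140; E=wpts(s,[[298,x]],.01,st)[0]; print('tongue end',x,E)
# scribed line
print(im[280:325,315].tolist())
cv2.imwrite('pics/c3.png',cv2.resize(cv2.imread('pics/w1.png')[145:330,250:370],None,fx=3,fy=3))
M=np.polyval(f,[472,600,664]); print(M)
```

```text
tongue ang -4.469948842091009 [-7.81739882e-02  8.60953310e+01]
tongue end 156 [470.6968734   50.86146547  10.        ]
[244, 242, 238, 220, 207, 215, 212, 210, 213, 191, 134, 160, 209, 216, 222, 222, 223, 217, 209, 210, 200, 199, 203, 206, 211, 210, 210, 211, 213, 214, 212, 218, 216, 216, 215, 219, 215, 213, 214, 195, 96, 37, 46, 46, 44]
[49.19720852 39.19093802 34.18780278]
```

View pics/c3.png

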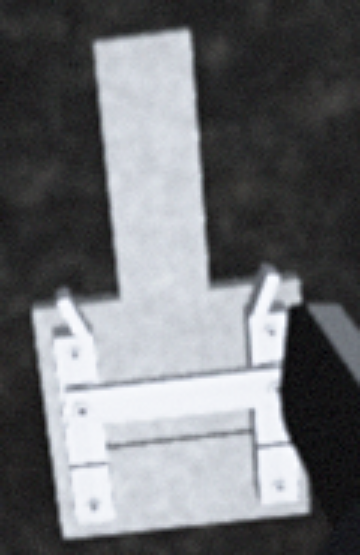

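Call:
move_arm(steps=[0,0,-20,0,0,0,-35,0,0,0,-35,0,0,0,-5,0])

```text
clock: 10.4
position: [0.398, -0.3235, 0.2755]
ee_rot: [-179.9, 0.3, 167.6]
contact_force: [1.4, -0.8, -0.1]
gripper_width: 0.0617
gripper_force: 76.5
```

Run:
```python
from h import *
s=snapshot('wrist');st=dict(position=[.4717,-.0022,.4051],ee_rot=[180,0,168.1])
P=wpts(s,[[285,293.3],[335,288.3]],.01,st);print(P,P.mean(0),np.degrees(np.arctan2(-(P[0]-P[1])[0],(P[0]-P[1])[1])))
plan([(440,-150,275,171.5),(446.7,52.1,275,175.3)],step=30)
```

```text
[[6.59025906e+02 4.77464946e-01 1.00000000e+01]
 [6.65381782e+02 7.04484374e+01 1.00000000e+01]] [662.20384411  35.46295116  10.        ] 174.80972996711364
6 rows -> (440, -150, 275, 171.5) [-0.7, 29.7, -0.1, -0.6, -1.0, 29.6, -0.1, -0.6, -1.3, 29.6, -0.1, -0.6, -1.7, 29.6, -0.1, -0.6, -2.0, 29.6, -0.1, -0.6, -2.3, 29.6, -0.1, -0.6]
7 rows -> (446.7, 52.1, 275, 175.3) [3.3, 28.7, 0.0, -0.5, 3.0, 28.7, 0.0, -0.5, 2.8, 28.8, 0.0, -0.5, 2.5, 28.8, 0.0, -0.5, 2.2, 28.8, 0.0, -0.5, 2.0, 28.8, 0.0, -0.5, 1.7, 28.8, 0.0, -0.5]
```

Call:
move_arm(steps=[-0.7,15,0,-0.6,-1.0,29.6,0,-0.6,-1.3,29.6,0,-0.6,-1.7,29.6,0,-0.6,-2.0,29.6,0,-0.6,-2.3,29.6,0,-0.6,2,29.6,0,-0.5,3.3,28.7,0,-0.5])

```text
clock: 11.12
position: [0.4395, -0.1031, 0.2699]
ee_rot: [-180.0, -0.0, 172.3]
contact_force: [1.4, 0.9, -0.9]
gripper_width: 0.0616
gripper_force: 76.4
```

Call:
move_arm(steps=[3.0,28.7,0,-0.5,2.8,28.8,0,-0.5,2.5,28.8,0,-0.5,2.2,28.8,0,-0.5,2.0,28.8,0,-0.4,1.7,15,0,-0.4,0,0,0,0,0,0,0,0])

```text
clock: 11.78
position: [0.4434, 0.0551, 0.2698]
ee_rot: [-180.0, -0.1, 175.2]
contact_force: [-0.0, -0.6, -0.8]
gripper_width: 0.0619
gripper_force: 76.4
```

Run:
```python
from h import *
st=read_state(); print(st['position'],st['ee_rot'],st['gripper_width'])
w=save('wrist','w6.png'); t=save('top','t6.png'); s=save('scene','s6.png')
cv2.imwrite('pics/c4.png',np.hstack([cv2.resize(w['color'],(400,300)),cv2.resize(s['color'][160:235,200:300],(400,300))])[:,:,::-1])
plan([(446.5,53.5,190,175)],step=20)
```

```text
[0.44342414 0.05511695 0.26977608] [-1.79952492e+02 -7.94372847e-02  1.75167814e+02] 0.06192878581310149
5 rows -> (446.5, 53.5, 190, 175) [-0.56, 0.05, 16.06, -0.01]
```

View pics/c4.png

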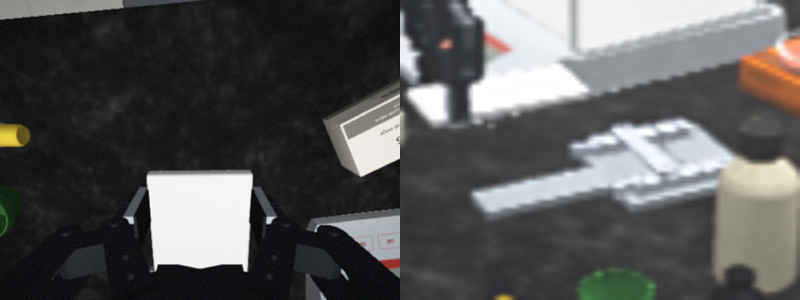

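Call:
move_arm(steps=[-0.6,0,20,0,-0.6,0,20,0,-0.6,0,20,0,-0.6,0,18,0,0,0,7,0,0,0,4,0,0,0,0,0,0,0,0,0])

```text
clock: 12.6
position: [0.4466, 0.0541, 0.1823]
ee_rot: [180.0, 0.0, 175.0]
contact_force: [0.8, -0.1, 0.4]
gripper_width: 0.0617
gripper_force: 76.4
```

Run:
```python
from h import *
st=read_state(); print(st['position'],st['ee_rot'],st['contact_force'],st['torque'])
s=save('wrist','w7.png'); g=cv2.cvtColor(s['color'],cv2.COLOR_RGB2GRAY)
c=[]
for x in range(200,311,10):
    col=g[150:300,x].astype(int); c.append([x,150+np.nonzero(col>150)[0].min()])
z=.010+.008+ (st['position'][2]-.1765)
P=wpts(s,c,z,st); f=np.polyfit(P[:,1],P[:,0],1); print('trail edge pts',np.round(P[[0,5,-1],:2],1),'yaw',-np.degrees(np.arctan(f[0])))
# side edges row centre at 245
e=[np.nonzero(g[245,150:380]>150)[0][[0,-1]]+150]; print(e, wpts(s,[[e[0][0],245],[e[0][1],245]],z,st))
```

```text
[0.44657642 0.05406202 0.1823372 ] [1.79990773e+02 3.44738160e-02 1.75013329e+02] [ 0.79527556 -0.11231151  0.39831046] [ 0.00734817  0.01873583 -0.02840417]
trail edge pts [[423.5  30.8]
 [425.   53.6]
 [427.4  80.8]] yaw -4.238112443816594
[array([191, 320])] [[434.12246988  25.01010475  23.83720266]
 [439.36371102  85.07802998  23.83720266]]
```

Call:
move_arm(steps=[0,0,3,0,0,0,0,0,-5,0,0,0,-8,0,0,0,-8,0,0,0,-8,0,0,0,-5,0,0,0,0,0,0,0])

```text
clock: 13.32
position: [0.4799, 0.0513, 0.1779]
ee_rot: [-179.9, -0.2, 175.1]
contact_force: [-1.7, -0.7, -1.0]
gripper_width: 0.0616
gripper_force: 76.4
```

Call:
move_arm(steps=[-4,0,0,0,-4,0,0,0,-4,0,0,0,-4,0,0,0,-4,0,0,0,-4,0,0,0,-4,0,0,0,0,0,0,0])

```text
clock: 13.98
position: [0.5088, 0.0487, 0.1788]
ee_rot: [-180.0, 0.1, 175.0]
contact_force: [0.5, -3.4, -1.3]
gripper_width: 0.0617
gripper_force: 76.3
```

Call:
move_arm(steps=[0,-1,0,0,-4,0,0,0,-5,0,0,0,-5,0,0,0,-5,0,0,0,-5,0,0,0,-5,0,0,0,-3,0,0,0])

```text
clock: 14.65
position: [0.5407, 0.0455, 0.1788]
ee_rot: [180.0, 0.0, 175.1]
contact_force: [-0.2, -0.2, 0.1]
gripper_width: 0.0616
gripper_force: 76.5
```

Run:
```python
from h import *
st=read_state(); print(st['position'],st['ee_rot'],st['contact_force'],st['torque'])
t=save('top','t8.png'); s=save('scene','s8.png'); w=save('wrist','w8.png')
cv2.imwrite('pics/c5.png',np.hstack([cv2.resize(t['color'][140:250,195:265],None,fx=5,fy=5,interpolation=2),cv2.resize(s['color'][180:220,210:300],(450,550),interpolation=2)])[:,:,::-1])
```

```text
[0.54074296 0.04552701 0.17884993] [1.79989080e+02 4.75051400e-02 1.75079317e+02] [-0.22433946 -0.22615104  0.12041022] [0.00888608 0.06835905 0.01686479]
```

Call:
move_arm(steps=[0,0,1,0,0,0,1,0,0,0,0,0])

```text
clock: 15.05
position: [0.5398, 0.0453, 0.1773]
ee_rot: [180.0, -0.0, 175.1]
contact_force: [-3.7, -0.0, 9.2]
gripper_width: 0.0618
gripper_force: 77.5
```

Call:
move_arm(steps=[0,0,0,0,0,0,0,0,0,0,0,0,0,0,0,0,0,0,0,0,0,0,0,0], hand=100)

```text
clock: 15.55
position: [0.5398, 0.0453, 0.1767]
ee_rot: [-180.0, -0.0, 175.1]
contact_force: [0.3, -0.1, -0.0]
gripper_width: 0.0853
gripper_force: 0.0
```

Call:
move_arm(steps=[0,0,-5,0,0,0,-25,0,3,0,-35,0,5,0,-35,0,5,0,-35,0,5,0,-35,0,0,0,0,0,0,0,0,0])

```text
clock: 16.22
position: [0.5223, 0.0468, 0.349]
ee_rot: [179.9, 0.2, 175.1]
contact_force: [-0.5, -0.3, -0.5]
gripper_width: 0.0855
gripper_force: 0.0
```

Run:
```python
from h import *
st=read_state(); print(st['position'],st['ee_rot'],st['gripper_width'])
w=save('wrist','w9.png')
cv2.imwrite('pics/c6.png',w['color'][:,:,::-1])
```

```text
[0.52227803 0.04676546 0.34902199] [179.85405973   0.22575983 175.06859272] 0.08548062698409664
```

View pics/c6.png

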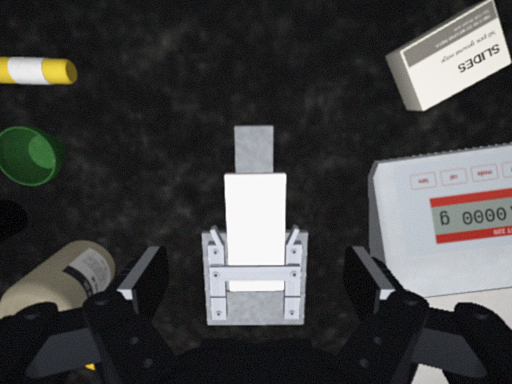

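The plaque lies in the channel with its trailing edge at row 173, its leading edge near row 290 and the tongue end at row 126. Next I'll measure how far short it is.

```bash
cat > meas.py <<'E'
from h import *
def go(crop=None):
    st=read_state(); s=snapshot('wrist'); g=cv2.cvtColor(s['color'],cv2.COLOR_RGB2GRAY).astype(float)
    ax=np.array([np.cos(np.radians(-5)),np.sin(np.radians(-5))]); al=lambda uv,z: wpts(s,uv,z,st)[:,:2]@ax
    def edge(cols,r0,r1,sign):   # strongest sub-pixel step along a column
        out=[]
        for c in cols:
            d=sign*np.gradient(cv2.GaussianBlur(g[:,c-2:c+3].mean(1)[:,None],(1,5),.8)[:,0])[r0:r1]
            i=int(d.argmax()); o=0
            if 0<i<len(d)-1: o=.5*(d[i-1]-d[i+1])/(d[i-1]-2*d[i]+d[i+1])
            out.append([c,r0+i+o])
        return out
    return st,s,g,al,edge
E
python3 - <<'E'
from meas import *
st,s,g,al,edge=go()
t=edge(range(240,270,4),115,140,1); tr=edge(range(235,278,4),160,185,1); ld=edge(range(238,276,4),282,300,-1)
for n,e,z in(('tongue',t,.01),('trail',tr,.018),('lead',ld,.018)): a=al(e,z); print(n,np.round(np.median(a),2),np.round(np.std(a),2),np.round(e[0],1),np.round(e[-1],1))
print('chan',g[283:330,250:262].mean(1).round().astype(int).tolist()); print('strip',g[285:325,290:298].mean(1).round().astype(int).tolist()); print('stripL',g[285:325,215:223].mean(1).round().astype(int).tolist())
a,b=edge([218,292],294,306,-1); print(a,b,al([a,b],.022))
P=wpts(s,tr,.018,st); f=np.polyfit(P[:,1],P[:,0],1); print('yaw',-np.degrees(np.arctan(f[0])))
E
```

```text
tongue 465.28 0.1 [240. 127.] [268.  126.8]
trail 513.16 0.32 [235.  175.1] [275.  174.6]
lead 651.8 0.2 [238.  292.7] [274.  292.3]
chan [238, 248, 248, 248, 248, 248, 248, 248, 249, 243, 181, 165, 171, 171, 170, 169, 169, 170, 171, 171, 172, 173, 172, 173, 172, 171, 169, 171, 171, 171, 172, 172, 170, 170, 171, 170, 170, 169, 169, 168, 169, 170, 172, 154, 78, 26, 26]
strip [213, 213, 212, 213, 212, 213, 213, 212, 213, 212, 214, 214, 186, 106, 136, 205, 217, 212, 211, 213, 212, 211, 212, 211, 211, 212, 209, 194, 178, 180, 172, 179, 200, 211, 212, 207, 192, 168, 160, 164]
stripL [214, 214, 212, 213, 213, 213, 213, 214, 213, 213, 214, 215, 200, 146, 130, 202, 216, 212, 211, 212, 211, 211, 212, 211, 210, 211, 210, 203, 182, 176, 174, 172, 193, 208, 209, 211, 204, 177, 167, 168]
[218, np.float64(297.1417159229702)] [292, np.float64(296.9224323779265)] [655.05785227 654.70737513]
yaw -4.196717719902936
```

Call:
move_arm(steps=[-20,0,0,0,-32,0,0,0,-32,0,0,0,-32,0,0,0,-32,0,0,0,-12,0,0,0,0,0,0,0,0,0,0,0])

```text
clock: 16.98
position: [0.6812, 0.0326, 0.3442]
ee_rot: [-179.9, -0.2, 175.0]
contact_force: [0.4, 0.2, 0.2]
gripper_width: 0.0855
gripper_force: 0.0
```

Run:
```python
from meas import *
st=read_state(); s=save('wrist','w10.png')
x=[.66,.035,.01]
T=np.eye(4);T[:3,:3]=R.from_euler('xyz',st['ee_rot'],degrees=True).as_matrix();T[:3,3]=st['position'];E=np.linalg.inv(T@s['tool_from_camera'])
for p in([.662,.035,.01],[.655,.035,.018],[.515,.047,.018],[.471,.051,.01]):
    q=E@np.r_[p,1]; print(s['K'][0,2]+s['K'][0,0]*q[0]/-q[2], s['K'][1,2]+s['K'][1,1]*-q[1]/-q[2])
```

```text
257.0460827409226 159.90213341637045
256.44533103587764 154.34343594638193
256.1994643364222 -9.420999458088431
256.39386013350804 -66.70196347679325
```

View pics/w10.png

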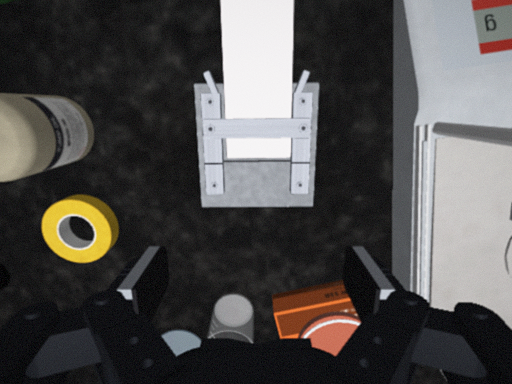

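Run:
```python
from meas import *
st,s,g,al,edge=go()
for c in(235,255,275): print(g[150:172,c-3:c+4].mean(1).round().astype(int).tolist())
print('strip',g[155:172,206:214].mean(1).round().astype(int).tolist(),g[155:172,296:304].mean(1).round().astype(int).tolist())
ld=edge(range(236,280,4),150,168,-1); print('lead18',np.median(al(ld,.018)),ld[0],ld[-1])
for r in (158,160,162): print(r,al([[255,r]],.01),al([[255,r]],.018),al([[255,r]],.022))
print('wall',al(edge(range(225,290,6),198,215,-1),.01))
```

```text
[244, 244, 244, 245, 244, 246, 245, 239, 210, 174, 139, 83, 120, 163, 169, 164, 164, 166, 167, 169, 170, 172]
[244, 245, 245, 245, 245, 246, 244, 233, 186, 150, 107, 86, 139, 168, 170, 169, 165, 163, 163, 160, 161, 161]
[245, 245, 245, 245, 245, 246, 245, 224, 167, 146, 109, 86, 135, 163, 166, 166, 164, 165, 162, 162, 163, 162]
strip [206, 206, 207, 206, 204, 208, 207, 171, 94, 128, 199, 210, 208, 206, 205, 207, 205] [206, 206, 206, 205, 207, 208, 193, 140, 112, 174, 208, 208, 207, 207, 207, 207, 206]
lead18 653.3090286760051 [236, np.float64(159.1021929692459)] [276, np.float64(157.96807524069297)]
158 [654.261934] [652.88431177] [652.19550065]
160 [656.3241331] [654.89219153] [654.17622074]
162 [658.39437678] [656.90790397] [656.16466757]
wall [706.86268185 706.86324808 706.83288933 706.84445811 706.83237062
 706.77220227 706.66769572 706.49988188 706.59154199 706.75306338
 706.64988151]
```

Run:
```python
from h import *
plan([(540,45.3,344,175),(540,45.3,178,175)],step=33)
```

```text
5 rows -> (540, 45.3, 344, 175) [28.21, 0.04, 0.3, 0.01]
6 rows -> (540, 45.3, 178, 175) [0.0, -0.0, 27.67, 0.0]
```

Call:
move_arm(steps=[20,0,0,0,30,0,0,0,30,0,0,0,30,0,0,0,22,0,0,0,9,0,0,0,0,0,0,0,0,0,0,0])

```text
clock: 17.75
position: [0.5407, 0.0455, 0.3472]
ee_rot: [179.9, 0.1, 175.1]
contact_force: [1.0, -0.0, -0.1]
gripper_width: 0.0851
gripper_force: 0.0
```

Call:
move_arm(steps=[0,0,30,0,0,0,35,0,0,0,35,0,0,0,30,0,0,0,20,0,0,0,12,0,0,0,0,0,0,0,0,0])

```text
clock: 18.42
position: [0.5415, 0.0449, 0.1849]
ee_rot: [-179.9, -0.0, 175.0]
contact_force: [1.3, -0.3, 0.7]
gripper_width: 0.0851
gripper_force: 0.0
```

Down to about 178, then close and slide 4 mm.

Call:
move_arm(steps=[0,0,7,0,0,0,0,0,0,0,0,0])

```text
clock: 18.67
position: [0.5412, 0.0453, 0.1784]
ee_rot: [180.0, 0.1, 175.1]
contact_force: [-0.3, -0.3, -1.3]
gripper_width: 0.0856
gripper_force: 0.0
```

Call:
move_arm(steps=[0,0,0,0,0,0,0,0,0,0,0,0,0,0,0,0,0,0,0,0,0,0,0,0,0,0,0,0,0,0,0,0], hand=60, squeeze=40)

```text
clock: 19.33
position: [0.5411, 0.0453, 0.1786]
ee_rot: [180.0, 0.0, 175.1]
contact_force: [-1.6, 0.4, 5.9]
gripper_width: 0.0628
gripper_force: 42.9
```

Call:
move_arm(steps=[-1,0,0,0,-1,0,0,0,-1,0,0,0,-1,0,0,0,0,0,0,0,0,0,0,0,0,0,0,0])

```text
clock: 19.92
position: [0.5442, 0.045, 0.1786]
ee_rot: [179.9, -0.1, 175.1]
contact_force: [-7.8, -0.7, 14.0]
gripper_width: 0.0631
gripper_force: 43.7
```

Call:
move_arm(steps=[0,0,0,0,0,0,0,0,0,0,0,0,0,0,0,0,0,0,0,0,0,0,0,0], hand=100)

```text
clock: 20.42
position: [0.5448, 0.0448, 0.1777]
ee_rot: [-180.0, -0.0, 175.1]
contact_force: [-0.1, 0.1, 0.9]
gripper_width: 0.0852
gripper_force: 0.0
```

Call:
move_arm(steps=[0,0,-10,0,0,0,-35,0,0,0,-35,0,0,0,-35,0,0,0,-35,0,0,0,-17,0,0,0,0,0])

```text
clock: 21.0
position: [0.546, 0.0444, 0.3499]
ee_rot: [179.8, 0.4, 175.0]
contact_force: [0.0, 0.6, 0.2]
gripper_width: 0.0853
gripper_force: 0.0
```

Call:
move_arm(steps=[-20,0,0,0,-30,0,0,0,-30,0,0,0,-30,0,0,0,-22,0,0,0,-9,0,0,0,0,0,0,0,0,0,0,0])

```text
clock: 21.67
position: [0.6851, 0.0323, 0.344]
ee_rot: [-179.9, -0.1, 175.0]
contact_force: [-0.4, 0.5, 1.0]
gripper_width: 0.0852
gripper_force: 0.0
```

Run:
```python
from meas import *
st,s,g,al,edge=go(); cv2.imwrite('pics/w11.png',s['color'][:,:,::-1])
print(st['position'])
print('wall',np.median(al(edge(range(225,290,6),190,220,-1),.01)))
for c in(235,255,275): print(g[150:176,c-3:c+4].mean(1).round().astype(int).tolist())
for r in (158,160,162,164): print(r,al([[255,r]],.01),al([[255,r]],.018))
```

```text
[0.68508137 0.03234449 0.34395681]
wall 706.7771706464634
[245, 245, 245, 245, 247, 245, 209, 131, 154, 168, 164, 165, 166, 167, 168, 170, 171, 170, 173, 170, 170, 166, 167, 165, 167, 166]
[245, 244, 245, 246, 246, 236, 161, 119, 159, 171, 168, 165, 163, 162, 161, 161, 162, 164, 166, 167, 170, 169, 173, 175, 173, 170]
[245, 245, 245, 246, 246, 222, 122, 109, 155, 165, 165, 164, 164, 164, 162, 162, 161, 163, 163, 161, 162, 162, 164, 162, 163, 166]
158 [658.99385825] [657.60284795]
160 [661.05036239] [659.60500168]
162 [663.11493456] [661.6150102]
164 [665.18761902] [663.63291661]
```

About 1.8 mm short, because pressing down on the board used up part of the push. I'll regrasp, relieve the vertical load and push on.

Call:
move_arm(steps=[20,0,0,0,30,0,0,0,30,0,0,0,30,0,0,0,22,0,0,0,9,0,0,0,0,0,0,0,0,0,0,0])

```text
clock: 22.38
position: [0.5447, 0.0452, 0.3453]
ee_rot: [179.9, 0.1, 175.1]
contact_force: [0.6, 0.5, 0.1]
gripper_width: 0.0853
gripper_force: 0.0
```

Call:
move_arm(steps=[0,0,30,0,0,0,35,0,0,0,35,0,0,0,35,0,0,0,20,0,0,0,12,0,0,0,0,0,0,0,0,0])

```text
clock: 23.05
position: [0.5456, 0.0445, 0.178]
ee_rot: [-180.0, 0.0, 175.0]
contact_force: [0.1, 0.3, -0.2]
gripper_width: 0.0855
gripper_force: 0.0
```

Call:
move_arm(steps=[0,0,0,0,0,0,0,0,0,0,0,0,0,0,0,0,0,0,0,0,0,0,0,0,0,0,0,0,0,0,0,0], hand=60, squeeze=40)

```text
clock: 23.72
position: [0.5457, 0.0448, 0.1797]
ee_rot: [179.9, 0.2, 175.1]
contact_force: [-0.4, -1.6, 3.8]
gripper_width: 0.0626
gripper_force: 42.8
```

Call:
move_arm(steps=[0,0,-1,0,0,0,0,0,0,0,0,0])

```text
clock: 23.97
position: [0.5452, 0.045, 0.1796]
ee_rot: [180.0, 0.1, 175.1]
contact_force: [-1.0, -1.0, 7.5]
gripper_width: 0.0628
gripper_force: 44.5
```

Call:
move_arm(steps=[0,0,-1,0,0,0,0,0,-1,0,0,0,-1,0,0,0,0,0,0,0,0,0,0,0,0,0,0,0,0,0,0,0])

```text
clock: 24.63
position: [0.5467, 0.0447, 0.1797]
ee_rot: [-180.0, -0.0, 175.1]
contact_force: [-1.7, 0.8, 2.1]
gripper_width: 0.0624
gripper_force: 44.0
```

Call:
move_arm(steps=[0,0,0,0,0,0,0,0,0,0,0,0,0,0,0,0,0,0,0,0,0,0,0,0], hand=100)

```text
clock: 25.13
position: [0.5468, 0.0446, 0.1797]
ee_rot: [-180.0, 0.0, 175.1]
contact_force: [-0.4, 0.2, -0.0]
gripper_width: 0.0854
gripper_force: 0.0
```

Call:
move_arm(steps=[0,0,-10,0,0,0,-35,0,0,0,-35,0,0,0,-35,0,0,0,-35,0,0,0,-17,0,0,0,0,0])

```text
clock: 25.72
position: [0.548, 0.0442, 0.3519]
ee_rot: [179.8, 0.4, 175.0]
contact_force: [0.1, 0.3, -0.9]
gripper_width: 0.0852
gripper_force: 0.0
```

Call:
move_arm(steps=[-20,0,0,0,-30,0,0,0,-30,0,0,0,-30,0,0,0,-22,0,0,0,-9,0,0,0,0,0,0,0,0,0,0,0])

```text
clock: 26.38
position: [0.6871, 0.0322, 0.346]
ee_rot: [-179.9, -0.1, 175.0]
contact_force: [-0.3, 0.4, -0.1]
gripper_width: 0.0856
gripper_force: 0.0
```

Run:
```python
from meas import *
st,s,g,al,edge=go(); cv2.imwrite('pics/w12.png',s['color'][:,:,::-1])
print(st['position'])
print('wall',np.median(al(edge(range(225,290,6),190,220,-1),.01)))
for c in(235,255,275): print(g[148:170,c-3:c+4].mean(1).round().astype(int).tolist())
for r in (154,156,158): print(r,al([[255,r]],.01),al([[255,r]],.018))
print('strip',g[148:170,206:214].mean(1).round().astype(int).tolist(),g[148:170,296:304].mean(1).round().astype(int).tolist())
ss=snapshot('scene');a=cv2.resize(s['color'][70:220,190:325],(400,444),interpolation=2);b=cv2.resize(ss['color'][200:290,270:370],(400,444),interpolation=2)
cv2.imwrite('pics/c7.png',np.hstack([a,b])[:,:,::-1]); marks('scene',['weight_mid','bottle_oil'])
```

```text
[0.6870776  0.03217306 0.34597815]
wall 706.7646716891943
[245, 245, 245, 245, 246, 246, 222, 147, 154, 164, 165, 163, 166, 167, 168, 170, 171, 172, 171, 170, 168, 168]
[245, 244, 245, 245, 246, 240, 188, 137, 160, 168, 167, 165, 162, 161, 162, 160, 161, 162, 166, 168, 169, 171]
[244, 244, 245, 246, 246, 229, 155, 137, 160, 164, 164, 166, 164, 163, 161, 162, 160, 163, 163, 163, 160, 162]
154 [657.25276598] [655.9693218]
156 [659.30690196] [657.96952925]
158 [661.36907342] [659.97756123]
strip [205, 205, 207, 205, 206, 209, 206, 173, 100, 137, 202, 209, 206, 206, 206, 205, 206, 204, 206, 206, 206, 206] [207, 205, 207, 206, 209, 206, 182, 110, 110, 181, 207, 208, 206, 206, 207, 206, 205, 206, 207, 206, 207, 205]
scene weight_mid [ 551.4 -232.4   32.3] 0.81
scene weight_mid [ 773.9 -287.6   28.4] 0.67
scene weight_mid [ 619.2 -364.4   65.7] 0.53
scene weight_mid [596.4  39.4   7.3] 0.22
scene bottle_oil [ 619.3 -162.7    2.7] 0.86
```

View pics/c7.png

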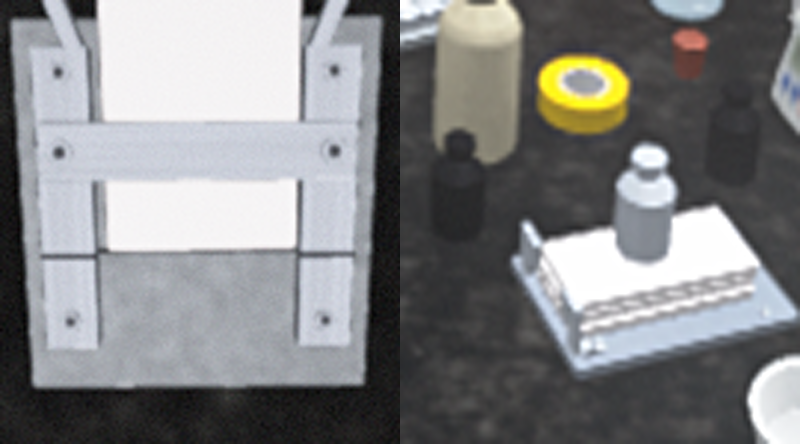

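The plaque's leading edge covers all but a sliver of the line, about 1 mm short, and the plaque is centred in the channel. The stack is flat with the weight upright, and the arm is clear of everything.

```bash
python3 -c "
from rig import hand_in
print(hand_in())"
```

```text
the job is handed in; nothing more can be done
None
```

The job is handed in, with no verdict shown: the bottom plaque lies in the scribing jig with its leading edge about 1 mm short of the line (2.5 mm allowed), and the other three lie flat in the stand with the weight upright on them.

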